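Pump up the bolt clamp and knock its punch

TASK

Pump the red hand lever through three full strokes, all the way down and all the way back up, so that the orange clamp ram is lifted home (at least 71 mm). Then pull the mallet out of its place under the shelf, stand it on the blue pad and let go, take it again by the shaft, and with its face knock the brass punch pin under the yellow guard right down (at least 9 mm). Stand the mallet back on the blue pad, leave it there, and do not disturb the other things.

Things in the scene. Friction and masses are not known exactly. Their poses are not given: they have to be found in the camera images.
- pump: green hydraulic hand pump, fixed. Origin on the ledge; x from the lever's free end towards its hinge, y from the lever towards the punch pin. In its frame, mm: base plate x -90..150, y -90..130, 12 high; green column x -20..60, y -5..45, to z 235 (its top reaches to x 120); green tank radius 26 at (105, 87), to z 136; lever clevis at (90, -60), to z 124
- guard (a point): centre of the yellow guard over the punch pin, 198 mm above the ledge: two bars 12 mm thick, 40 mm apart, from the column to 26 mm beyond the pin along the pump's y, joined by a cross bar. Underside 192 mm above the ledge. Neither mallet nor gripper passes it from above: slide the mallet's head in level from the pump's +y side, gripper outside
- lever (a joint): angle of the pump's hand lever: 0 fully up (sprung), 0.75 rad fully down at its stop. Hinge at (90, -60, 100) mm in the pump frame, axis along y; 185 mm long, it runs towards the pump's -x, rising 25 degrees when up, falling 18 degrees when down. Pushed at lever_grip it takes about 6 N to start and up to 18 N at the bottom; it springs back up by itself
- ram (a joint): height of the orange clamp ram behind the pump's column (at pump x 95, y 20), 0 to 85 mm; starts at 0 to 4 mm and stays where it is. Each full lever stroke (down past 0.68 rad, having first come back up under 0.06 rad) lifts it one ratchet tooth: to about 27, 51 and then 75 mm; short strokes do not catch the next tooth
- lever_grip (a point): point on the axis of the lever's red round grip (26 mm diameter), 160 mm from the hinge; it moves with the lever, from 168 mm above the ledge (up) to 51 mm (down). Push down on the top of the grip
- pin: brass sprung punch pin, 20 mm diameter, in a 56 x 50 mm steel block (top 45 mm above the ledge) under the yellow guard. Origin: centre of the pin's underside, 45 mm above the ledge when up; its top is 18 mm higher. It slides straight down by up to 12 mm (origin then 33 mm above the ledge), taking 3 to 7 N, and springs back
- mallet: mallet standing on its lower face, about 0.38 kg. Black head with yellow bands, 56 (along shaft) x 48 x 84 mm high; pale wooden shaft 20 wide x 24 mm high along the mallet's +x, from 28 to 170 mm from the head's axis, shaft axis 42 mm above the face. Origin: centre of the head's lower face, z up. Centre of mass 13 mm from the head's axis towards the shaft
- shelf: low wooden shelf, fixed, handles on its rear. Origin on the ledge under the mallet's head, x inwards. Board x 36..186 mm, 200 wide, z 72..80; handles on it from x 115, to z 145. Under it along x a tunnel 60 mm wide hides the mallet's shaft; the head stands outside. Pull the mallet out along the shelf's -x by 145 mm or more, lifted under 12 mm until clear
- pad: blue pad, fixed, 120 x 120 mm, 4 mm thick; origin: centre of its underside on the ledge
- bin_rim (a point): point on the rim of the small tilting steel bin on its pivot stand (130 mm wide, 115 mm above the ledge); a bystander
- scoop: black plastic scoop, 185 mm long, 70 mm wide, 36 mm high; a bystander, origin on its underside
- thread_gauge: flat steel thread gauge, 100 x 24 x 12 mm; a bystander, origin on its underside
- emery_block: slate grey emery block, 100 x 50 x 30 mm; a bystander, origin on its underside
- curling_handle: red plastic curling handle lying on its side, about 80 x 160 mm, 60 mm high; a bystander, origin on its underside

How it is judged:
By the outcome, as a careful person would: the job done as asked, in the order asked, and still so for the second after the job is handed in, with the robot touching nothing.
It also fails if it takes over 72 s, if anything falls off the work surface, if the arm or the gripper's body presses on something with over 40 N, if the wrist force passes 120 N, or if a joint passes its speed limit or range.

ROBOT

A 6-joint arm with a two-finger parallel gripper is mounted at the origin on the work surface. World frame = base frame: x ahead of the robot, y to its left, z up, the work surface at z = 0. Lengths are in m, angles in rad, forces in N, time in s.
With the tool pointing down it reaches from about 0.375 to 0.975 m from the base axis. Payload 3.8 kg.
Tool frame: the origin (TCP) lies midway between the tips of the shut fingers; the grasp point (between the pads) lies 19 mm behind it; z points along the fingers, y is the direction in which the jaws open and shut (so a half turn about z gives the same grasp; the last joint's range is limited). The gripper opens to 85 mm and grips with 20 to 120 N. Pads are 22 mm wide; open, the fingers measure 114 mm over their backs; the gripper's body (76 mm by 85 mm) begins 54 mm behind the grasp point. The pads swing forward as they close: fully open they stand 13 mm farther back than shut.
Start: joints at [-1.234, 0.264, 1.604, -0, 1.274, -0.037], TCP at [0.246, -0.628, 0.231] pointing down, gripper open.
Joint ranges: [-2.63, 2.63], [-0.94, 2.18], [0.31, 2.57], [-1.31, 4.45], [0, 2.66], [-2.55, 2.55]. Speed limits (rad/s): [2.57, 2.57, 3.14, 3.14, 3.14, 3.14].

INTERFACE

Orientations are given as a rotation vector (axis times angle).
In Python, from workcell import bot gives the robot as it stands.
- The arm moves only by the tool drive_tool, never from a script. Its argument "deltas" is a list of rows, each an object with "hand": the opening, from 0 (shut) to 1 (fully open); "offset": the shift along the world's x, y, z in cm, a list of three; "angular": the turn, a rotation vector about the world's x, y, z in degrees, a list of three. A call has 1 to 8 rows; each row is the pose to reach, as a shift and turn from the pose commanded when the call began; what a row does not reach only later rows make up. A row lasts 1/8 s, in which the tool goes at most 62.5 mm and 10.7 degrees, less where a joint would pass 70% of its speed; a pose out of reach is approached as far as the arm can. A call with a gripper value outside its range is refused whole. The fingers move at their own pace and stop on an object; "force" is the grip in N (left out, the last holds). Time passes only in rows, so rows that repeat a pose let the fingers close. It gives the time, the measured TCP pose, the force and the opening at its end, in the units of the state.
- bot.read_state(): the state, without advancing time (a new reading comes with each control period).
- bot.read_camera(name): name is "scene" or "top" or "wrist"; returns a dict with "frame" (400x640x3 uint8, blue, green, red), "mtx" (3x3 intrinsics, pixels), "R" (3x3) and "t" (3): a world point X has camera coordinates R X + t. Camera axes: x right, y down, z forward; pixel columns grow to the right and rows downward; lengths in m; the calibration is good to about 2 mm. A picture is of the moment at which its call begins. There is no depth.
- bot.finish_job(): hands the job in, once; it reports no verdict.
The state is a dict: "time": time; "q": joint angles; "joint_vel": joint speeds; "joint_torque": joint torques, N m; "tool_pos": TCP position; "tcp_rot": TCP orientation; "wrist_force": force on the tool from outside, world axes, zero at the start; "torque": the same for the moment, N m; "width": opening from 0.0 (shut) to 1.0 (fully open).
Only numpy, scipy, OpenCV 4.12 (cv2) and the standard library are available. Lean on these libraries where they do the work, as an engineer would, in place of code of your own. Each camera call takes 0.05 s, during which the arm holds its last target. There are 200 camera calls.

## Working session

There is one attempt and no reset: what is moved stays moved. The work goes in short steps, Python scripts to look and compute and a tool call to move; the robot and the scene stay as the last step left them, time stands still between calls to the robot, and variables do not carry over. Pictures are saved under pics/ and viewed, about 8 in all and at most 12, crops included, and the job is handed in when it is done.

Besides the shell and the picture viewer there is one more tool, called by a JSON object that holds its "fn" and its "kwargs". drive_tool: Moves the arm, as the interface text tells. Its arguments: {"type":"object","properties":{"deltas":{"type":"array"},"force":{"type":"number"}},"required":["deltas"]}

```bash
ls; mkdir -p pics; python3 - <<'E'
from workcell import bot
import cv2,numpy as np
for n in("scene","top"):
    c=bot.read_camera(n); cv2.imwrite(f"pics/{n}0.png",c["frame"]); np.savez(f"pics/{n}0.npz",**c)
    print(n,c["mtx"].tolist(),(-c["R"].T@c["t"]).round(3),c["R"].round(3).tolist())
print(bot.read_state())
E
```

```text
pics
scene [[436.4726370838251, 0.0, 320.99153688026723], [0.0, 436.4726370838251, 200.57565713352932], [0.0, 0.0, 1.0]] [1.146 0.684 0.997] [[-0.82, 0.573, -0.0], [0.37, 0.529, -0.764], [-0.437, -0.626, -0.646]]
top [[430.60404762548677, 0.0, 321.57013459886616], [0.0, 430.60404762548677, 198.45390399638183], [0.0, 0.0, 1.0]] [ 0.432 -0.123  1.234] [[0.013, -1.0, 0.011], [-0.992, -0.014, -0.123], [0.123, -0.01, -0.992]]
{'time': 0.1, 'q': array([-1.23390604e+00,  2.64695306e-01,  1.60525169e+00, -2.38325096e-05,
        1.27370885e+00, -3.69049857e-02]), 'joint_vel': array([-0.0019111 , -0.00227652, -0.00339235, -0.00048335,  0.00060962,
        0.00059866]), 'joint_torque': array([-6.28129292e-04, -5.16707540e+01, -3.68589056e+01, -7.05746561e-05,
        6.26421097e-03,  3.14130136e-05]), 'tool_pos': array([ 0.24624325, -0.62776211,  0.23006704]), 'tcp_rot': array([-3.08487988e+00, -5.83376260e-01,  5.19331328e-04]), 'wrist_force': array([-0.01330959,  0.14785199, -0.6138996 ]), 'torque': array([ 0.00186365, -0.00968107, -0.0020272 ]), 'width': 1.0006719464186429}
```

View pics/top0.png

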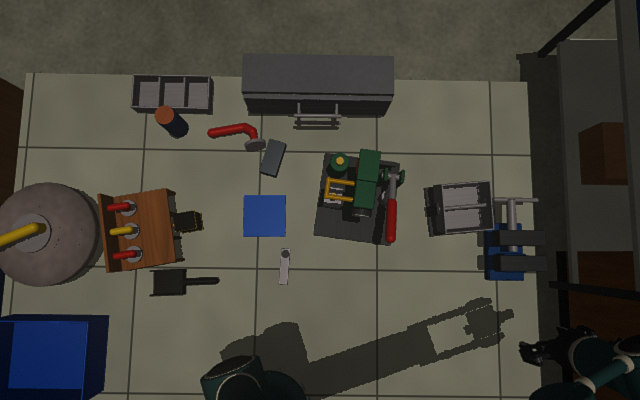

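View pics/scene0.png

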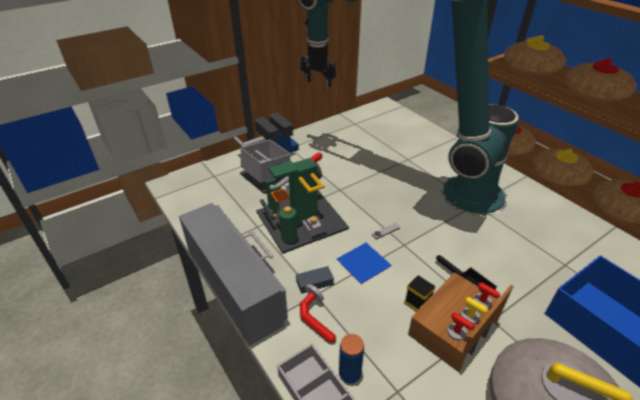

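The top view shows the pad at (265,216), the pump around (355,200) with its red grip at (391,220), and the mallet head at (188,221) beside the shelf at (140,230). Next I'll look at enlarged crops.

```bash
cat > h.py <<'E'
import cv2,numpy as np
def ray(c,uv,z):
    R,t,K=c["R"],c["t"],c["mtx"]; o=-R.T@t
    d=R.T@np.linalg.inv(K)@np.array([uv[0],uv[1],1.]); return o+d*(z-o[2])/d[2]
def proj(c,X):
    p=c["mtx"]@(c["R"]@np.array(X)+c["t"]); return p[:2]/p[2]
def load(n): return dict(np.load(f"pics/{n}.npz"))
def crop(c,x0,y0,x1,y1,s,f):
    im=cv2.resize(c["frame"][y0:y1,x0:x1],None,fx=s,fy=s,interpolation=cv2.INTER_CUBIC); cv2.imwrite(f,im); return im
E
python3 - <<'E'
from h import *
t=load("top0")
a=crop(t,300,140,420,255,5,"pics/cA.png")
b=cv2.resize(t["frame"][180:280,90:220],None,fx=5,fy=5,interpolation=cv2.INTER_CUBIC)
a=cv2.convertScaleAbs(a,alpha=1.6);b=cv2.convertScaleAbs(b,alpha=1.6)
cv2.imwrite("pics/cA.png",a);cv2.imwrite("pics/cB.png",b)
f=t["frame"];hsv=cv2.cvtColor(f,cv2.COLOR_BGR2HSV)
m=cv2.inRange(hsv,(105,120,60),(130,255,255)); m[:, :230]=0;m[:,300:]=0
cs,_=cv2.findContours(m,0,2);k=max(cs,key=cv2.contourArea);r=cv2.minAreaRect(k)
print("pad",r,ray(t,r[0],.004)); 
P=np.array([ray(t,p,.004) for p in cv2.boxPoints(r)]);print(P.round(3))
E
```

```text
pad ((264.0, 215.5), (41.99999237060547, 40.99999237060547), -0.0) [0.53319234 0.02901349 0.004     ]
[[ 0.474  0.087  0.004]
 [ 0.591  0.091  0.004]
 [ 0.593 -0.03   0.004]
 [ 0.476 -0.032  0.004]]
```

View pics/cA.png

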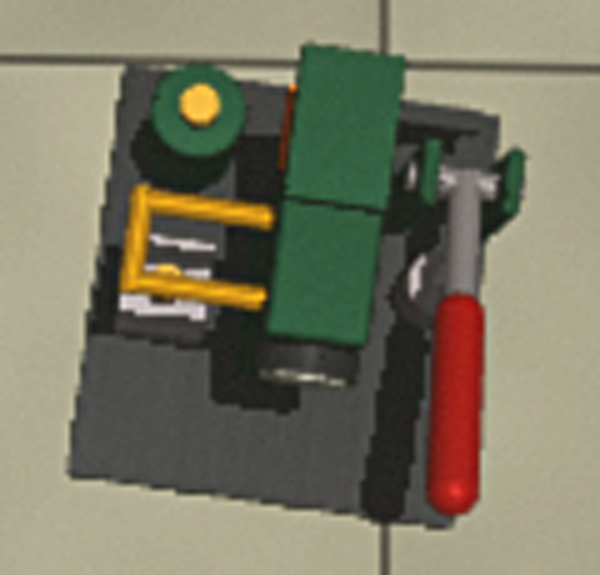

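View pics/cB.png

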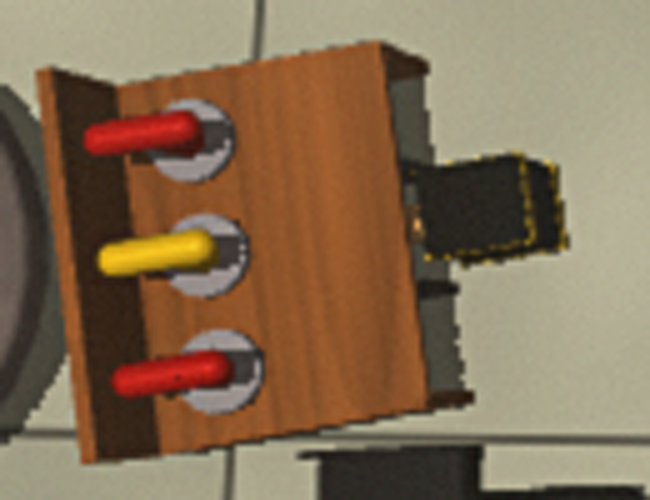

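Crop A shows the plate corners at (125,65), (500,118), (452,528) and (68,475), and the lever and guard clearly. Crop B shows the mallet head top at about (420–530,155–258) and the shelf's front edge from (380,42) to (428,408).

```bash
cat >> h.py <<'E'
def fit(loc,W):
    loc=np.array(loc,float);W=np.array(W)[:,:2];a=loc-loc.mean(0);b=W-W.mean(0)
    th=np.arctan2((a[:,0]*b[:,1]-a[:,1]*b[:,0]).sum(),(a*b).sum())
    R=np.array([[np.cos(th),-np.sin(th)],[np.sin(th),np.cos(th)]]);o=W.mean(0)-R@loc.mean(0)
    return o,th,R,np.abs(loc@R.T+o-W).max()
E
python3 - <<'E'
from h import *
t=load("top0");s=load("scene0")
A=lambda U,V:((U+.5)/5-.5+300,(V+.5)/5-.5+140)
B=lambda U,V:((U+.5)/5-.5+90,(V+.5)/5-.5+180)
c=[ray(t,A(*p),.012) for p in((125,65),(68,475),(452,528),(500,118))]
o,th,R,e=fit([(.15,.13),(-.09,.13),(-.09,-.09),(.15,-.09)],c)
print("pump",o.round(4),np.degrees(th),"err",e)
L=lambda x,y:o+R@np.array([x,y])
print("tank meas",ray(t,A(200,112),.136),"pred",L(.105,.087))
print("column corners(-20,45),( -20,-5)",ray(t,A(268,333),.235)[:2],L(-.02,.045),ray(t,A(367,345),.235)[:2],L(-.02,-.005))
g=160*np.cos(np.radians(25))/1000
print("grip pred",L(.09-g,-.06),"lever tip top view",ray(t,A(455,495),.1+.18*np.sin(np.radians(25)))[:2],L(.09-.185*np.cos(np.radians(25)),-.06))
print("guard cross bar mid",ray(t,A(136,238),.198)[:2], "pin",ray(t,A(168,272),.063)[:2])
f=[ray(t,B(*p),.08) for p in((380,42),(428,408))]
print("shelf edge",f); f=np.array(f)
d=f[1]-f[0];print("len",np.linalg.norm(d)); th2=np.arctan2(d[1],d[0]);  # d = front edge direction
mid=f.mean(0)
for n in(th2+np.pi/2,th2-np.pi/2):
    print("inward ang",np.degrees(n),"origin",mid[:2]-.036*np.array([np.cos(n),np.sin(n)]))
h=[ray(t,B(*p),.084) for p in((418,165),(520,155),(531,246),(428,260))]
print("head",np.array(h).round(4),np.mean(h,0))
E
```

```text
pump [ 0.5531 -0.2522] -7.119238087105689 err 0.0008905157412419928
tank meas [ 0.66450627 -0.17935175  0.136     ] pred [ 0.66805875 -0.17891902]
column corners(-20,45),( -20,-5) [ 0.5389436  -0.20688278] [ 0.53881719 -0.20510338] [ 0.53397125 -0.25318166] [ 0.53262046 -0.2547179 ]
grip pred [ 0.49106472 -0.30495501] lever tip top view [ 0.46663987 -0.30397543] [ 0.4685817  -0.30214694]
guard cross bar mid [ 0.58846318 -0.14550023] pin [ 0.59019716 -0.16623346]
shelf edge [array([0.59761137, 0.2869303 , 0.08      ]), array([0.40256041, 0.25043144, 0.08      ])]
len 0.19843649811562855
inward ang -79.40111468873775 origin [0.49346433 0.30406667]
inward ang -259.4011146887377 origin [0.50670745 0.23329507]
head [[0.531  0.2615 0.084 ]
 [0.5371 0.2075 0.084 ]
 [0.4886 0.1992 0.084 ]
 [0.4804 0.2534 0.084 ]] [0.50929114 0.23038892 0.084     ]
```

{"fn": "drive_tool", "kwargs": {"deltas": [{"hand":0,"offset":[3,4,0],"angular":[0,0,8]},{"hand":0,"offset":[6,8,0],"angular":[0,0,16]},{"hand":0,"offset":[9,12,0],"angular":[0,0,24]},{"hand":0,"offset":[12,16,0],"angular":[0,0,32]},{"hand":0,"offset":[15,20,0],"angular":[0,0,40]},{"hand":0,"offset":[18,24,0],"angular":[0,0,48]},{"hand":0,"offset":[21,28.2,0],"angular":[0,0,55]},{"hand":0,"offset":[24.2,32.3,0],"angular":[0,0,61.6]}], "force": 60}}

```text
time: 1.1
tool_pos: [0.4889, -0.3037, 0.2308]
tcp_rot: [-2.348, -2.086, 0.0]
wrist_force: [1.0, 0.0, 0.4]
width: -0.0
```

{"fn": "drive_tool", "kwargs": {"deltas": [{"hand":0,"offset":[0,0,0],"angular":[0,0,0]},{"hand":0,"offset":[0,0,-1.5],"angular":[0,0,0]},{"hand":0,"offset":[0,0,-3],"angular":[0,0,0]},{"hand":0,"offset":[0,0,-3],"angular":[0,0,0]}]}}

```text
time: 1.6
tool_pos: [0.4862, -0.3053, 0.1983]
tcp_rot: [-2.351, -2.076, 0.002]
wrist_force: [0.2, -0.2, 0.2]
width: -0.003
```

```bash
python3 - <<'E'
from workcell import bot
from h import *
from scipy.spatial.transform import Rotation as Ro
s=bot.read_state();print(s["time"],s["tool_pos"],s["wrist_force"],s["q"],s["width"]);print(Ro.from_rotvec(s["tcp_rot"]).as_matrix().round(3))
c=bot.read_camera("scene");np.savez("pics/s1.npz",**c)
crop(c,200,100,400,260,4,"pics/s1.png")
E
```

```text
1.6 [ 0.48624266 -0.30534067  0.19826845] [ 0.22195392 -0.17960338  0.21991445] [-6.04012124e-01  1.01189069e-01  1.85704652e+00 -1.66200724e-04
  1.18852787e+00 -4.80013237e-01] -0.0026742375680905237
[[ 0.124  0.992 -0.004]
 [ 0.992 -0.124  0.003]
 [ 0.002 -0.005 -1.   ]]
```

View pics/s1.png

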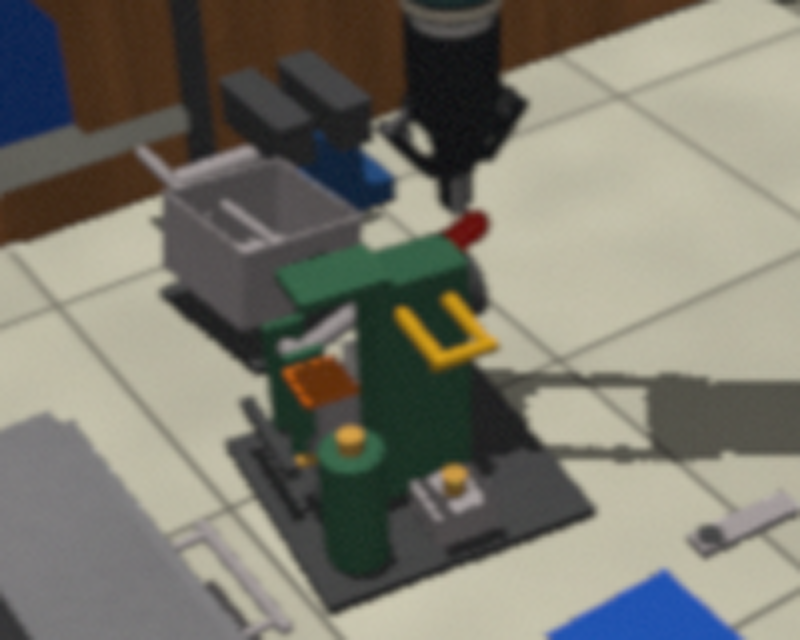

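The gripper is over the red grip; the pin top shows at crop (454,472), and the orange ram plate is low at (320,380). Starting the first stroke.

{"fn": "drive_tool", "kwargs": {"deltas": [{"hand":0,"offset":[-0.1,0,-1],"angular":[0,0,0]},{"hand":0,"offset":[-0.3,0,-2.5],"angular":[0,0,0]},{"hand":0,"offset":[-0.6,0,-4.5],"angular":[0,0,0]},{"hand":0,"offset":[-0.8,0.1,-6.5],"angular":[0,0,0]},{"hand":0,"offset":[-0.8,0.1,-8.5],"angular":[0,0,0]},{"hand":0,"offset":[-0.6,0.1,-10.5],"angular":[0,0,0]},{"hand":0,"offset":[-0.4,0,-12],"angular":[0,0,0]},{"hand":0,"offset":[-0.4,0,-12.4],"angular":[0,0,0]}]}}

```text
time: 2.65
tool_pos: [0.4821, -0.3058, 0.0771]
tcp_rot: [-2.35, -2.08, 0.005]
wrist_force: [-9.5, 0.1, 11.7]
width: -0.0
```

```bash
python3 - <<'E'
from workcell import bot
from h import *
s=bot.read_state();print(s["time"],s["tool_pos"],s["wrist_force"])
c=load("s1");p=ray(c,((454.5)/4-.5+200,(472.5)/4-.5+100),.063);th=np.radians(-7.12);d=p[:2]-[.5531,-.2522]
print("pin",p,"pump frame",d@np.array([[np.cos(th),-np.sin(th)],[np.sin(th),np.cos(th)]]))
E
```

```text
2.65 [ 0.48211128 -0.30579545  0.0770966 ] [-9.49675848  0.13932916 11.73508355]
pin [ 0.58218301 -0.16742312  0.063     ] pump frame [0.01835083 0.08772792]
```

{"fn": "drive_tool", "kwargs": {"deltas": [{"hand":0,"offset":[0.1,0,-0.4],"angular":[0,0,0]},{"hand":0,"offset":[0.1,0,-0.8],"angular":[0,0,0]},{"hand":0,"offset":[0.1,0,-0.8],"angular":[0,0,0]}]}}

```text
time: 3.02
tool_pos: [0.4834, -0.3059, 0.0697]
tcp_rot: [-2.351, -2.081, 0.005]
wrist_force: [-8.9, -0.6, 10.4]
width: 0.002
```

{"fn": "drive_tool", "kwargs": {"deltas": [{"hand":0,"offset":[0.1,0,-0.3],"angular":[0,0,0]},{"hand":0,"offset":[0.1,0,-0.5],"angular":[0,0,0]},{"hand":0,"offset":[0.1,0,-0.5],"angular":[0,0,0]}]}}

```text
time: 3.4
tool_pos: [0.4844, -0.3061, 0.0653]
tcp_rot: [-2.35, -2.081, 0.005]
wrist_force: [-9.7, 0.2, 14.2]
width: -0.003
```

```bash
python3 - <<'E'
from workcell import bot
from h import *
print(bot.read_state()["tool_pos"],bot.read_state()["wrist_force"])
c=bot.read_camera("scene");np.savez("pics/s2.npz",**c)
c2=bot.read_camera("wrist")
a=crop(c,250,120,350,220,4,"pics/s2.png");b=cv2.resize(c2["frame"],(640,400));cv2.imwrite("pics/s2.png",np.hstack([a,b])[:, :800] if 0 else np.hstack([a,cv2.resize(b,(400,250)) .repeat(1,0) if 0 else np.vstack([cv2.resize(b,(400,250)),np.zeros((150,400,3),np.uint8)])]))
E
```

```text
[ 0.48436205 -0.30606012  0.06534888] [-9.69071536  0.23429097 14.16540997]
```

View pics/s2.png

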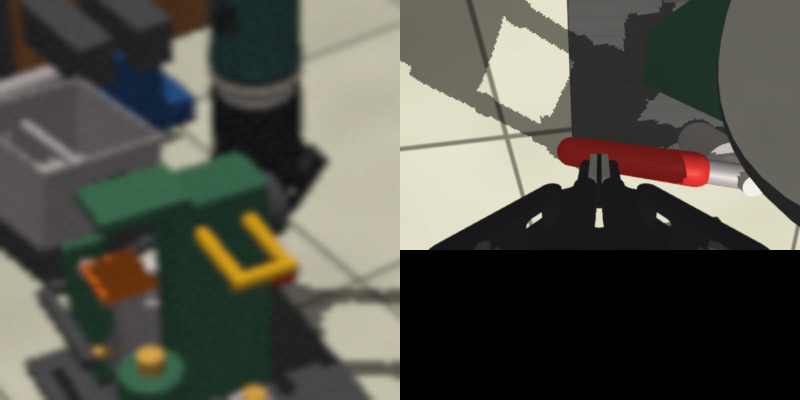

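Fingers sit on the grip near its free end, and the ram plate seems to have risen (row 195 → 189). Pushing a bit farther to find the stop.

{"fn": "drive_tool", "kwargs": {"deltas": [{"hand":0,"offset":[0.1,0,-0.3],"angular":[0,0,0]},{"hand":0,"offset":[0.1,0,-0.6],"angular":[0,0,0]},{"hand":0,"offset":[0.1,0,-0.6],"angular":[0,0,0]}]}}

```text
time: 3.88
tool_pos: [0.485, -0.3063, 0.0638]
tcp_rot: [-2.349, -2.081, 0.007]
wrist_force: [-22.2, 6.5, 40.5]
width: 0.005
```

{"fn": "drive_tool", "kwargs": {"deltas": [{"hand":0,"offset":[-0.1,0,1.5],"angular":[0,0,0]},{"hand":0,"offset":[-0.4,0,4],"angular":[0,0,0]},{"hand":0,"offset":[-0.5,0,7],"angular":[0,0,0]},{"hand":0,"offset":[-0.3,0,10],"angular":[0,0,0]},{"hand":0,"offset":[0,0,13],"angular":[0,0,0]},{"hand":0,"offset":[0,0,15],"angular":[0,0,0]},{"hand":0,"offset":[0,0,15],"angular":[0,0,0]},{"hand":0,"offset":[0,0,15],"angular":[0,0,0]}]}}

```text
time: 4.88
tool_pos: [0.4867, -0.3049, 0.2068]
tcp_rot: [-2.351, -2.081, 0.001]
wrist_force: [0.3, -0.2, -0.2]
width: 0.001
```

```bash
cat > ram.py <<'E'
from workcell import bot
from h import *
c=bot.read_camera("scene");hsv=cv2.cvtColor(c["frame"],cv2.COLOR_BGR2HSV)
c0=load("scene0");h0=cv2.cvtColor(c0["frame"],cv2.COLOR_BGR2HSV)
for H in(h0,hsv):
    m=cv2.inRange(H,(3,150,70),(16,255,255))[170:215,265:300];ys,xs=np.nonzero(m);print("orange",len(xs),xs.mean()+265,ys.min()+170,ys.mean()+170)
th=np.radians(-7.12);R=np.array([[np.cos(th),-np.sin(th)],[np.sin(th),np.cos(th)]]);w=np.array([.5531,-.2522])+R@[.095,.03]
print("27mm shift px",proj(c,[*w,.10]),proj(c,[*w,.127]))
red=cv2.inRange(hsv,(0,150,60),(4,255,255))[130:200,290:345];ys,xs=np.nonzero(red);print("red",len(xs),ys.mean()+130 if len(ys) else None)
red=cv2.inRange(h0,(0,150,60),(4,255,255))[130:200,290:345];ys,xs=np.nonzero(red);print("red0",len(xs),ys.mean()+130)
s=bot.read_state();print(s["time"],s["tool_pos"],s["wrist_force"])
E
python3 ram.py
```

```text
orange 161 279.0372670807453 189 194.98757763975155
orange 147 279.1224489795918 185 190.35374149659864
27mm shift px [282.87191961 205.62934577] [282.37984386 199.04071647]
red 45 157.13333333333333
red0 56 156.69642857142858
4.925 [ 0.48648226 -0.30478864  0.20638063] [ 0.98486299  0.42507368 -0.07236046]
```

{"fn": "drive_tool", "kwargs": {"deltas": [{"hand":0,"offset":[-0.1,0,-2.5],"angular":[0,0,0]},{"hand":0,"offset":[-0.4,0,-5],"angular":[0,0,0]},{"hand":0,"offset":[-0.6,0,-7.5],"angular":[0,0,0]},{"hand":0,"offset":[-0.6,0,-10],"angular":[0,0,0]},{"hand":0,"offset":[-0.4,0,-12.5],"angular":[0,0,0]},{"hand":0,"offset":[-0.2,0,-14.2],"angular":[0,0,0]},{"hand":0,"offset":[0,0,-14.8],"angular":[0,0,0]},{"hand":0,"offset":[0,0,-14.8],"angular":[0,0,0]}]}}

```text
time: 5.92
tool_pos: [0.4848, -0.3065, 0.0641]
tcp_rot: [-2.348, -2.081, 0.008]
wrist_force: [-19.1, 1.8, 36.2]
width: -0.003
```

{"fn": "drive_tool", "kwargs": {"deltas": [{"hand":0,"offset":[-0.1,0,1.5],"angular":[0,0,0]},{"hand":0,"offset":[-0.4,0,4],"angular":[0,0,0]},{"hand":0,"offset":[-0.5,0,7],"angular":[0,0,0]},{"hand":0,"offset":[-0.3,0,10],"angular":[0,0,0]},{"hand":0,"offset":[0,0,13],"angular":[0,0,0]},{"hand":0,"offset":[0,0,14.8],"angular":[0,0,0]},{"hand":0,"offset":[0,0,14.8],"angular":[0,0,0]},{"hand":0,"offset":[0,0,14.8],"angular":[0,0,0]}]}}

```text
time: 6.92
tool_pos: [0.4866, -0.3048, 0.2065]
tcp_rot: [-2.351, -2.08, 0.001]
wrist_force: [-0.6, 0.0, 0.2]
width: -0.001
```

```bash
python3 ram.py
```

```text
orange 161 279.0372670807453 189 194.98757763975155
orange 150 278.8 177 183.56
27mm shift px [282.87191961 205.62934577] [282.37984386 199.04071647]
red 44 157.11363636363637
red0 56 156.69642857142858
6.975 [ 0.4864224  -0.30472758  0.20620535] [-0.42141621 -0.09291003  0.03954645]
```

{"fn": "drive_tool", "kwargs": {"deltas": [{"hand":0,"offset":[-0.1,0,-2.5],"angular":[0,0,0]},{"hand":0,"offset":[-0.4,0,-5],"angular":[0,0,0]},{"hand":0,"offset":[-0.6,0,-7.5],"angular":[0,0,0]},{"hand":0,"offset":[-0.6,0,-10],"angular":[0,0,0]},{"hand":0,"offset":[-0.4,0,-12.5],"angular":[0,0,0]},{"hand":0,"offset":[-0.2,0,-14.2],"angular":[0,0,0]},{"hand":0,"offset":[0,0,-14.8],"angular":[0,0,0]},{"hand":0,"offset":[0,0,-14.8],"angular":[0,0,0]}]}}

```text
time: 7.98
tool_pos: [0.4845, -0.3064, 0.064]
tcp_rot: [-2.348, -2.081, 0.009]
wrist_force: [-19.7, 1.9, 36.2]
width: 0.0
```

{"fn": "drive_tool", "kwargs": {"deltas": [{"hand":0,"offset":[-0.1,0,1.5],"angular":[0,0,0]},{"hand":0,"offset":[-0.4,0,4],"angular":[0,0,0]},{"hand":0,"offset":[-0.5,0,7],"angular":[0,0,0]},{"hand":0,"offset":[-0.3,0,10],"angular":[0,0,0]},{"hand":0,"offset":[0,0,13],"angular":[0,0,0]},{"hand":0,"offset":[0,0,15],"angular":[0,0,0]},{"hand":0,"offset":[0,0,19],"angular":[0,0,0]},{"hand":0,"offset":[0,0,23],"angular":[0,0,0]}]}}

```text
time: 8.98
tool_pos: [0.4865, -0.3048, 0.2894]
tcp_rot: [-2.35, -2.08, 0.001]
wrist_force: [1.0, 0.2, -0.4]
width: -0.001
```

```bash
python3 ram.py; python3 - <<'E'
from workcell import bot
from h import *
c=bot.read_camera("scene");np.savez("pics/s3.npz",**c); crop(c,240,110,340,210,5,"pics/s3.png")
print(bot.read_state()["tool_pos"])
E
```

```text
orange 161 279.0372670807453 189 194.98757763975155
orange 77 277.8181818181818 174 178.4025974025974
27mm shift px [282.87191961 205.62934577] [282.37984386 199.04071647]
red 44 157.11363636363637
red0 56 156.69642857142858
9.025 [ 0.48902033 -0.30653426  0.29664194] [ 1.52625244 -0.84346429  4.61439222]
[ 0.48928631 -0.30672734  0.29500646]
```

View pics/s3.png

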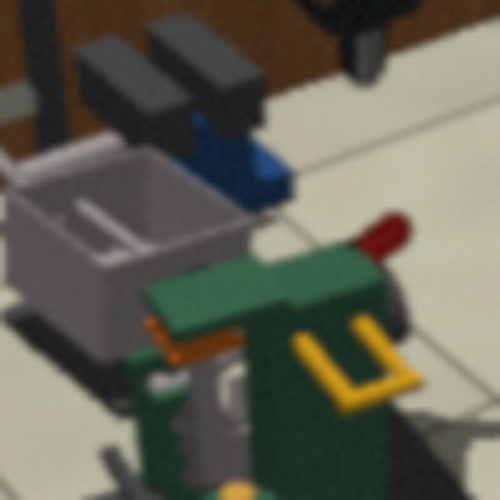

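The orange ram plate is now tucked up under the green top at (200,345), about 13 px above its first-stroke position, which matches roughly 75 mm. The lever is back up at (385,238). Moving on to the mallet.

{"fn": "drive_tool", "kwargs": {"deltas": [{"hand":1,"offset":[0.2,6,0],"angular":[0,0,2]},{"hand":1,"offset":[0.4,12,0],"angular":[0,0,4]},{"hand":1,"offset":[0.6,18,0],"angular":[0,0,6]},{"hand":1,"offset":[0.8,24,0],"angular":[0,0,8]},{"hand":1,"offset":[1.2,30,-2],"angular":[0,0,10]},{"hand":1,"offset":[1.5,36,-4],"angular":[0,0,12]},{"hand":1,"offset":[1.8,42,-6],"angular":[0,0,14]},{"hand":1,"offset":[2.0,48,-8],"angular":[0,0,16]}]}}

```text
time: 10.07
tool_pos: [0.5061, 0.173, 0.209]
tcp_rot: [-2.038, -2.39, 0.003]
wrist_force: [0.7, 0.6, 0.9]
width: 1.002
```

{"fn": "drive_tool", "kwargs": {"deltas": [{"hand":1,"offset":[0.1,4,-3],"angular":[0,0,1.7]},{"hand":1,"offset":[0.1,5.7,-4.9],"angular":[0,0,1.7]},{"hand":1,"offset":[0.1,5.7,-4.9],"angular":[0,0,1.7]}]}}

```text
time: 10.45
tool_pos: [0.5062, 0.228, 0.1592]
tcp_rot: [-2.001, -2.419, 0.009]
wrist_force: [-0.2, -0.7, -0.3]
width: 1.004
```

```bash
python3 - <<'E'
from workcell import bot
from h import *
s=bot.read_state();print(s["time"],s["tool_pos"],s["tcp_rot"],s["width"])
c=bot.read_camera("wrist");np.savez("pics/w1.npz",**c);cv2.imwrite("pics/w1.png",cv2.convertScaleAbs(c["frame"],alpha=1.4))
E
```

```text
10.45 [0.50615723 0.22798536 0.15916508] [-2.00097912 -2.41850815  0.00911092] 1.004421671916292
```

View pics/w1.png

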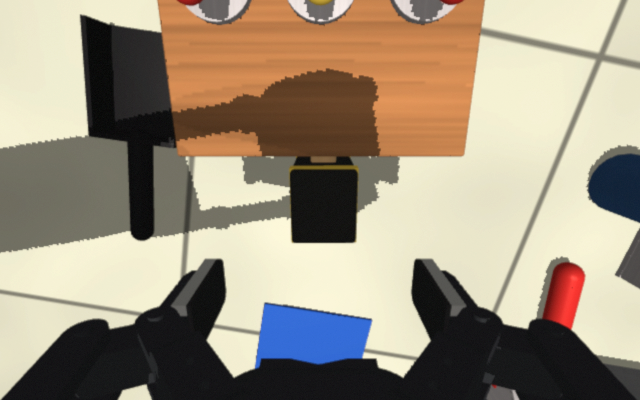

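Wrist view: the head top spans columns 290–357 and rows 168–242, centred between the fingers, and the shelf edge is square to the image.

```bash
python3 - <<'E'
from h import *
c=load("w1")
P=np.array([ray(c,p,.084) for p in((290,168),(357,168),(356,242),(291,242))]);print(P.round(4),P.mean(0),np.linalg.norm(P[0]-P[1]),np.linalg.norm(P[1]-P[2]))
d=P[0]+P[1]-P[2]-P[3];print("shaft ang",np.degrees(np.arctan2(d[1],d[0])))
E
```

```text
[[0.4826 0.2555 0.084 ]
 [0.5281 0.2643 0.084 ]
 [0.5398 0.2098 0.084 ]
 [0.4924 0.2006 0.084 ]] [0.51070313 0.23255867 0.084     ] 0.04634505719604498 0.05578221341156375
shaft ang 101.14443001826419
```

{"fn": "drive_tool", "kwargs": {"deltas": [{"hand":1,"offset":[0.2,0,-3],"angular":[0,0,0]},{"hand":1,"offset":[0.2,0,-6.5],"angular":[0,0,0]},{"hand":1,"offset":[0.2,0,-10],"angular":[0,0,0]},{"hand":1,"offset":[0.2,0,-12.2],"angular":[0,0,0]},{"hand":0.3,"offset":[0.2,0,-12.2],"angular":[0,0,0]},{"hand":0.3,"offset":[0.2,0,-12.2],"angular":[0,0,0]},{"hand":0.3,"offset":[0.2,0,-12.2],"angular":[0,0,0]},{"hand":0.3,"offset":[0.2,0,-12.2],"angular":[0,0,0]}], "force": 70}}

```text
time: 11.5
tool_pos: [0.512, 0.2285, 0.0424]
tcp_rot: [2.003, 2.418, 0.004]
wrist_force: [-0.3, -3.2, 7.0]
width: 0.55
```

{"fn": "drive_tool", "kwargs": {"deltas": [{"hand":0.3,"offset":[0,0,0],"angular":[0,0,0]},{"hand":0.3,"offset":[0,0,0],"angular":[0,0,0]}]}}

```text
time: 11.75
tool_pos: [0.512, 0.2285, 0.0424]
tcp_rot: [2.002, 2.418, 0.003]
wrist_force: [-0.5, -3.6, 6.5]
width: 0.553
```

{"fn": "drive_tool", "kwargs": {"deltas": [{"hand":0.3,"offset":[0,0,0.4],"angular":[0,0,0]},{"hand":0.3,"offset":[0,0,0.7],"angular":[0,0,0]},{"hand":0.3,"offset":[0,0,0.7],"angular":[0,0,0]}]}}

```text
time: 12.12
tool_pos: [0.5102, 0.2286, 0.0472]
tcp_rot: [-2.004, -2.419, 0.0]
wrist_force: [0.1, 0.1, -3.9]
width: 0.549
```

{"fn": "drive_tool", "kwargs": {"deltas": [{"hand":0.3,"offset":[0.3,-1.5,0.3],"angular":[0,0,0]},{"hand":0.3,"offset":[0.7,-4,0.4],"angular":[0,0,0]},{"hand":0.3,"offset":[1.3,-7,0.4],"angular":[0,0,0]},{"hand":0.3,"offset":[1.9,-10,0.4],"angular":[0,0,0]},{"hand":0.3,"offset":[2.4,-13,0.4],"angular":[0,0,0]},{"hand":0.3,"offset":[2.8,-16,0.4],"angular":[0,0,0]},{"hand":0.3,"offset":[2.7,-18.5,1],"angular":[0,0,0]},{"hand":0.3,"offset":[2.4,-20.2,1],"angular":[0,0,0]}]}}

```text
time: 13.12
tool_pos: [0.5347, 0.0246, 0.0577]
tcp_rot: [2.005, 2.417, 0.001]
wrist_force: [-0.2, -0.1, -3.6]
width: 0.551
```

{"fn": "drive_tool", "kwargs": {"deltas": [{"hand":0.3,"offset":[0,0,0],"angular":[0,0,0]},{"hand":0.3,"offset":[0,0,-0.6],"angular":[0,0,0]},{"hand":0.3,"offset":[0,0,-1.0],"angular":[0,0,0]},{"hand":0.3,"offset":[0,0,-1.2],"angular":[0,0,0]},{"hand":0.3,"offset":[0,0,-1.2],"angular":[0,0,0]}]}}

```text
time: 13.75
tool_pos: [0.5341, 0.0271, 0.0465]
tcp_rot: [-2.002, -2.42, 0.002]
wrist_force: [-6.3, -1.2, 9.5]
width: 0.554
```

{"fn": "drive_tool", "kwargs": {"deltas": [{"hand":0.3,"offset":[0,0,0.2],"angular":[0,0,0]},{"hand":0.8,"offset":[0,0,0.2],"angular":[0,0,0]},{"hand":1,"offset":[0,0,0.2],"angular":[0,0,0]},{"hand":1,"offset":[0,0,0.2],"angular":[0,0,0]},{"hand":1,"offset":[0,0,4],"angular":[0,0,0]},{"hand":1,"offset":[0,0,8],"angular":[0,0,0]},{"hand":1,"offset":[0,0,12],"angular":[0,0,0]},{"hand":1,"offset":[0,0,12],"angular":[0,0,0]}]}}

```text
time: 14.75
tool_pos: [0.5377, 0.0265, 0.1698]
tcp_rot: [2.0, 2.414, 0.009]
wrist_force: [-0.0, 0.2, -0.2]
width: 1.0
```

```bash
python3 - <<'E'
from workcell import bot
from h import *
s=bot.read_state();print(s["time"],s["tool_pos"],s["wrist_force"],s["width"])
c=bot.read_camera("wrist");np.savez("pics/w2.npz",**c);cv2.imwrite("pics/w2.png",cv2.convertScaleAbs(c["frame"],alpha=1.4))
E
```

```text
14.75 [0.5376763  0.02648455 0.16979261] [-0.03972     0.17721002 -0.20327526] 1.0003844674968607
```

View pics/w2.png

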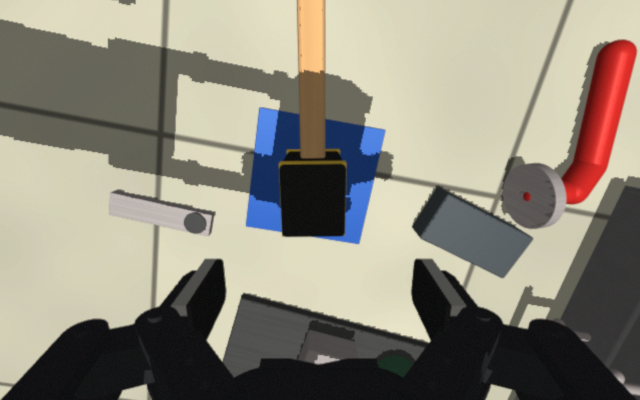

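The mallet stands upright on the pad: head at columns 279–346, rows 165–236, with the shaft straight up at column 312. Measuring for the shaft grasp.

```bash
python3 - <<'E'
from h import *
c=load("w2")
P=np.array([ray(c,p,.088) for p in((279,165),(346,165),(344,236),(282,236))]);print(P.mean(0))
a=ray(c,(312.5,155),.058);b=ray(c,(312,3),.058);d=b-a;print(a,b,"ang",np.degrees(np.arctan2(d[1],d[0])))
pd=np.array([ray(c,p,.004) for p in((260,107),(385,130),(359,243),(246,226))]);print("pad",pd.round(3).tolist(),pd.mean(0))
u=d/np.linalg.norm(d);print("grasp at 90:",P.mean(0)[:2]+.09*u[:2], "line off of head", np.cross(u[:2],P.mean(0)[:2]-a[:2]))
E
```

```text
[0.53546339 0.03119143 0.088     ]
[0.52960618 0.06030015 0.058     ] [0.5099075  0.16489535 0.058     ] ang 100.66572788808968
pad [[0.475, 0.086, 0.004], [0.594, 0.088, 0.004], [0.596, -0.03, 0.004], [0.477, -0.033, 0.004]] [0.53528822 0.02765065 0.004     ]
grasp at 90: [0.5188063  0.11963656] line off of head -0.00036861203032726494<stdin>:6: DeprecationWarning: Arrays of 2-dimensional vectors are deprecated. Use arrays of 3-dimensional vectors instead. (deprecated in NumPy 2.0)
```

{"fn": "drive_tool", "kwargs": {"deltas": [{"hand":1,"offset":[-0.7,4.5,0],"angular":[0,0,0]},{"hand":1,"offset":[-1.5,9,0],"angular":[0,0,0]},{"hand":1,"offset":[-1.5,9,-4],"angular":[0,0,0]},{"hand":1,"offset":[-1.5,9,-8],"angular":[0,0,0]},{"hand":1,"offset":[-1.5,9,-11.5],"angular":[0,0,0]},{"hand":1,"offset":[-1.5,9,-13.6],"angular":[0,0,0]},{"hand":1,"offset":[-1.5,9,-13.6],"angular":[0,0,0]},{"hand":1,"offset":[-1.5,9,-13.6],"angular":[0,0,0]}], "force": 110}}

```text
time: 15.8
tool_pos: [0.5193, 0.1165, 0.0292]
tcp_rot: [-2.004, -2.419, 0.001]
wrist_force: [-0.1, -0.5, 0.5]
width: 1.0
```

{"fn": "drive_tool", "kwargs": {"deltas": [{"hand":0,"offset":[0,0,0],"angular":[0,0,0]},{"hand":0,"offset":[0,0,0],"angular":[0,0,0]},{"hand":0,"offset":[0,0,0],"angular":[0,0,0]},{"hand":0,"offset":[0,0,0],"angular":[0,0,0]},{"hand":0,"offset":[0,0,0],"angular":[0,0,0]},{"hand":0,"offset":[0,0,0],"angular":[0,0,0]}]}}

```text
time: 16.55
tool_pos: [0.5194, 0.1165, 0.0298]
tcp_rot: [2.004, 2.419, 0.0]
wrist_force: [-1.8, 0.6, 5.6]
width: 0.209
```

{"fn": "drive_tool", "kwargs": {"deltas": [{"hand":0,"offset":[0,0,1],"angular":[0,0,0]},{"hand":0,"offset":[0,0,3],"angular":[0,0,0]},{"hand":0,"offset":[0,0,5],"angular":[0,0,0]},{"hand":0,"offset":[0,0,7],"angular":[0,0,0]},{"hand":0,"offset":[0,0,8.3],"angular":[0,0,0]},{"hand":0,"offset":[0,0,8.3],"angular":[0,0,0]}]}}

```text
time: 17.3
tool_pos: [0.5201, 0.1167, 0.1132]
tcp_rot: [2.004, 2.418, 0.003]
wrist_force: [-0.7, -0.1, -3.8]
width: 0.216
```

```bash
python3 - <<'E'
from workcell import bot
from h import *
s=bot.read_state();print(s["time"],s["tool_pos"],s["wrist_force"],s["torque"],s["tcp_rot"])
c=bot.read_camera("wrist");np.savez("pics/w3.npz",**c)
d=bot.read_camera("scene");np.savez("pics/s4.npz",**d)
a=cv2.resize(cv2.convertScaleAbs(c["frame"],alpha=1.4),(480,300));b=cv2.resize(d["frame"][130:330,330:530],(300,300),interpolation=cv2.INTER_CUBIC)
cv2.imwrite("pics/w3.png",np.hstack([a,b]))
E
```

```text
17.3 [0.52007236 0.11667367 0.11319784] [-0.73947998 -0.12964908 -3.7997431 ] [0.29150191 0.02560956 0.01034124] [2.00351926 2.41821476 0.00258473]
```

View pics/w3.png

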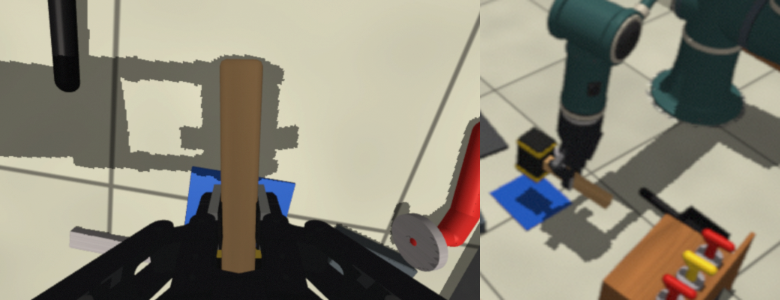

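The mallet is held by the shaft, roughly level and clear of the pad. The shaft end shows at (321,80) in full-image pixels; I'll check the tilt with it.

```bash
python3 - <<'E'
from h import *
from scipy.spatial.transform import Rotation as Ro
c=load("w3");d=load("s4")
T=np.array([.5201,.1167,.1132]);M=Ro.from_rotvec([2.0035,2.4182,.0026]).as_matrix();G=T-.019*M[:,2]
u=np.array([np.cos(np.radians(100.66)),np.sin(np.radians(100.66)),0]);z=np.array([0,0,1])
n=np.cross(z,u)
for al in(-4,-2,0,2,4):  # + = shaft end up, head down
    a=np.radians(al);uu=np.cos(a)*u+np.sin(a)*z;zz=np.cos(a)*z-np.sin(a)*u
    e=G+.0834*uu
    L,Rr=proj(c,e+.012*zz+.01*n),proj(c,e+.012*zz-.01*n)
    print(al,"end",((L+Rr)/2).round(1),"w",np.linalg.norm(L-Rr).round(1),"head top ctr scene",((proj(d,G-.0866*uu+.042*zz)-[330,130])*1.5+[480,0]).round(1))
g=cv2.cvtColor(c["frame"],cv2.COLOR_BGR2HSV)
m=cv2.inRange(g,(5,80,60),(20,255,255));m[:,:250]=0;m[:,400:]=0
for r in range(68,100,4):
    xs=np.nonzero(m[r])[0];print(r,len(xs),xs.min() if len(xs) else 0,xs.max() if len(xs) else 0)
E
```

```text
-4 end [313.   74.9] w 58.0 head top ctr scene [536.9 135.5]
-2 end [312.9  75.1] w 59.5 head top ctr scene [536.1 136.2]
0 end [312.8  75.6] w 61.0 head top ctr scene [535.3 137. ]
2 end [312.6  76.4] w 62.5 head top ctr scene [534.6 137.9]
4 end [312.5  77.6] w 64.2 head top ctr scene [534.  138.7]
68 0 0 0
72 0 0 0
76 0 0 0
80 47 298 344
84 55 294 348
88 58 293 350
92 58 293 350
96 57 293 349
```

{"fn": "drive_tool", "kwargs": {"deltas": [{"hand":0,"offset":[1.5,-0.8,0],"angular":[0,0,-3]},{"hand":0,"offset":[3.5,-1.8,0],"angular":[0,0,-7]},{"hand":0,"offset":[5.5,-3,0],"angular":[0,0,-11]},{"hand":0,"offset":[7.5,-4,0],"angular":[0,0,-15]},{"hand":0,"offset":[9.2,-5,0],"angular":[0,0,-17.8]},{"hand":0,"offset":[9.2,-5,0],"angular":[0,0,-17.8]},{"hand":0,"offset":[9.2,-5,0],"angular":[0,0,-17.8]}]}}

```text
time: 18.27
tool_pos: [0.6107, 0.0665, 0.1117]
tcp_rot: [-2.354, -2.079, 0.002]
wrist_force: [-0.6, -0.3, -4.7]
width: 0.211
```

```bash
python3 - <<'E'
from workcell import bot
from h import *
s=bot.read_state();print(s["time"],s["tool_pos"],s["wrist_force"],s["torque"],s["q"])
c=bot.read_camera("top");np.savez("pics/t2.npz",**c)
d=bot.read_camera("scene");np.savez("pics/s5.npz",**d)
b=cv2.resize(d["frame"][120:260,240:380],(400,400),interpolation=cv2.INTER_CUBIC);a=cv2.resize(c["frame"][140:250,230:340],(400,400),interpolation=cv2.INTER_CUBIC)
cv2.imwrite("pics/p5.png",cv2.convertScaleAbs(np.hstack([a,b]),alpha=1.4))
E
```

```text
18.275 [0.61074385 0.06646041 0.11165033] [-0.59549713 -0.33282365 -4.69161162] [ 0.27755342  0.01128522 -0.0195789 ] [6.77010798e-02 2.51036647e-01 1.85173055e+00 3.05786013e-04
 1.04052364e+00 1.91350642e-01]
```

View pics/p5.png

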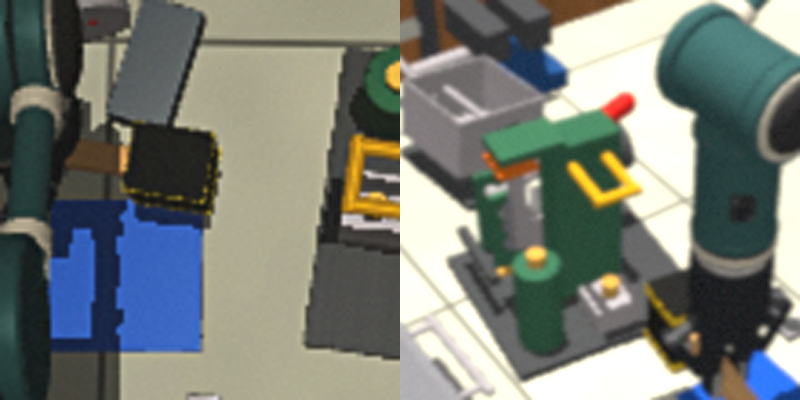

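The head (about (172,162) in the left panel) is level at the pump's +y side. The guard's cross bar is at (355,175), and the pin is visible in the right panel at (612,287).

```bash
python3 - <<'E'
from h import *
c=load("t2");d=load("s5")
k=400/110;A=lambda U,V:((U+.5)/k-.5+230,(V+.5)/k-.5+140)
q=lambda w:(w[:2]-[.5531,-.2522])@np.array([[.9923,.1239],[-.1239,.9923]])*1000
H=np.array([ray(c,A(*p),.171) for p in((133,123),(211,130),(205,200),(125,193))]);print("head pump",[q(h).round(1) for h in H],q(H.mean(0)),H.mean(0))
print("TCP-predicted head",q(np.array([.6107,.0665])-.0866*np.array([.124,.992])))
print("guard bar y..",q(ray(c,A(352,148),.198)),q(ray(c,A(350,205),.198)),"pin vis top", q(ray(c,A(378,180),.063)))
k=400/140;B=lambda U,V:((U-400+.5)/k-.5+240,(V+.5)/k-.5+120)
print("pin scene",q(ray(d,B(611,283),.063)),q(ray(d,B(611,290),.056)))
E
```

```text
head pump [array([ 39.4, 265.1]), array([ 42. , 211.3]), array([ -6.6, 208.2]), array([ -9.4, 263.1])] [ 16.33796929 236.9169204 ] [ 0.59866569 -0.01913406  0.171     ]
TCP-predicted head [ 17.65773776 236.80644768]
guard bar y.. [ 38.50888877 113.42610371] [  0.13782037 109.52532819] pin vis top [39.6763739  90.64764876]
pin scene [19.57473791 92.89775316] [21.38179876 96.26317673]
```

{"fn": "drive_tool", "kwargs": {"deltas": [{"hand":0,"offset":[0.1,-1,0],"angular":[0,0,0]},{"hand":0,"offset":[-0.1,-3,0],"angular":[0,0,0]},{"hand":0,"offset":[-0.4,-5.5,0],"angular":[0,0,0]},{"hand":0,"offset":[-0.7,-8,0],"angular":[0,0,0]},{"hand":0,"offset":[-1.0,-10.5,0],"angular":[0,0,0]},{"hand":0,"offset":[-1.3,-12.5,0],"angular":[0,0,0]},{"hand":0,"offset":[-1.6,-14.6,0],"angular":[0,0,0]},{"hand":0,"offset":[-1.6,-14.6,0],"angular":[0,0,0]}]}}

```text
time: 19.38
tool_pos: [0.595, -0.0814, 0.1124]
tcp_rot: [2.357, 2.077, -0.0]
wrist_force: [-0.4, 0.3, -3.6]
width: 0.215
```

{"fn": "drive_tool", "kwargs": {"deltas": [{"hand":0,"offset":[0,0,-0.8],"angular":[0,0,0]},{"hand":0,"offset":[0,0,-1.4],"angular":[0,0,0]},{"hand":0,"offset":[0,0,-1.8],"angular":[0,0,0]},{"hand":0,"offset":[0,0,-1.8],"angular":[0,0,0]}]}}

```text
time: 19.88
tool_pos: [0.5949, -0.0789, 0.0935]
tcp_rot: [-2.353, -2.08, 0.001]
wrist_force: [0.9, -0.6, -4.6]
width: 0.211
```

{"fn": "drive_tool", "kwargs": {"deltas": [{"hand":0,"offset":[0,0,-0.4],"angular":[0,0,0]},{"hand":0,"offset":[0,0,-0.8],"angular":[0,0,0]},{"hand":0,"offset":[0,0,-0.8],"angular":[0,0,0]}], "force": 120}}

```text
time: 20.25
tool_pos: [0.5958, -0.0793, 0.0867]
tcp_rot: [2.354, 2.08, 0.001]
wrist_force: [1.0, 0.8, -1.0]
width: 0.21
```

{"fn": "drive_tool", "kwargs": {"deltas": [{"hand":0,"offset":[0,0,-0.4],"angular":[0,0,0]},{"hand":0,"offset":[0,0,-0.7],"angular":[0,0,0]},{"hand":0,"offset":[0,0,-0.7],"angular":[0,0,0]}]}}

```text
time: 20.62
tool_pos: [0.5959, -0.0794, 0.0796]
tcp_rot: [2.354, 2.08, 0.001]
wrist_force: [1.0, 3.3, 1.4]
width: 0.213
```

{"fn": "drive_tool", "kwargs": {"deltas": [{"hand":0,"offset":[0,0,-0.3],"angular":[0,0,0]},{"hand":0,"offset":[0,0,-0.4],"angular":[0,0,0]},{"hand":0,"offset":[0,0,-0.4],"angular":[0,0,0]}]}}

```text
time: 21.0
tool_pos: [0.5961, -0.0792, 0.0765]
tcp_rot: [2.354, 2.079, 0.002]
wrist_force: [-0.9, 4.7, 6.7]
width: 0.212
```

```bash
python3 - <<'E'
from workcell import bot
for i in range(3):
    s=bot.read_state();print(s["time"],s["tool_pos"],s["wrist_force"],s["torque"]);
    bot.read_camera("top")
E
```

```text
21.0 [ 0.5961066  -0.07920781  0.07647446] [-0.87720268  4.68946941  6.71958326] [ 0.34553865  0.24572263 -0.09898551]
21.05 [ 0.59609723 -0.07922142  0.0765061 ] [-0.45729032  4.19974608  6.73918751] [ 0.39781703  0.21234681 -0.09407618]
21.1 [ 0.59610682 -0.07919364  0.07651394] [-0.59870875  3.88723112  7.69438679] [ 0.36555869  0.21474288 -0.09635231]
```

```bash
python3 - <<'E'
from workcell import bot
from h import *
c=bot.read_camera("top");d=bot.read_camera("scene");w=bot.read_camera("wrist")
np.savez("pics/t6.npz",**c);np.savez("pics/s6.npz",**d)
r=lambda im,s:cv2.resize(im,s,interpolation=cv2.INTER_CUBIC)
im=np.hstack([r(d["frame"][140:260,260:380],(560,560)),np.vstack([r(c["frame"][150:250,270:370],(240,240)),r(w["frame"],(240,150)),np.zeros((170,240,3),np.uint8)])])
cv2.imwrite("pics/p6.png",cv2.convertScaleAbs(im,alpha=1.4))
E
```

```text
(no output)
```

View pics/p6.png

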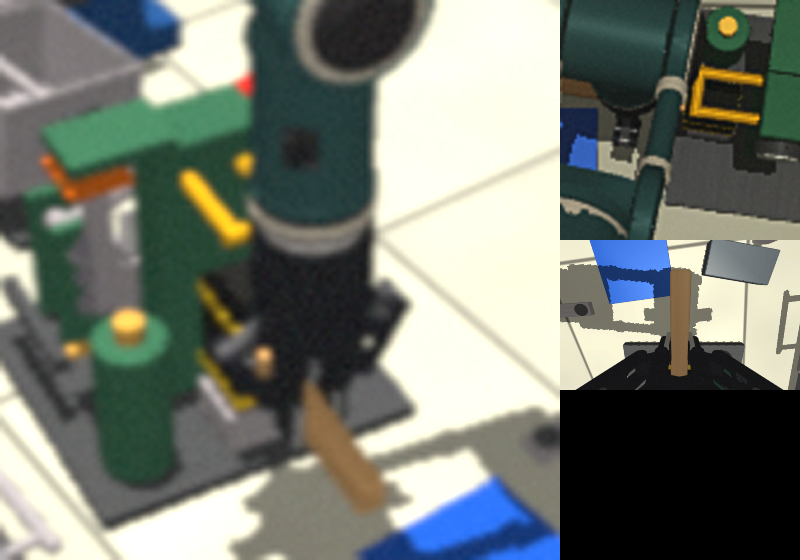

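The head is under the guard over the pin block, with the lower band running from (197,352) to (250,405). The gripper stays outside the guard. I'll check face height and tilt numerically.

```bash
python3 - <<'E'
from h import *
d=load("s6");k=560/120
S=lambda p:((p-[260,140]+.5)*k-.5).round(0)
th=np.radians(-7.12);R=np.array([[np.cos(th),-np.sin(th),0],[np.sin(th),np.cos(th),0],[0,0,1]]);o=np.array([.5531,-.2522,0])
T=np.array([.5961,-.0792,.0765]);G=T+[0,0,.015]  # shaft axis: .0298 at standing .046 -> +.016
v=R[:,1];x=R[:,0];z=np.array([0,0,1.])
for al in(-4,0,4): # + head down
    a=np.radians(al);u=np.cos(a)*v+np.sin(a)*z;n=np.cos(a)*z-np.sin(a)*v
    P=lambda l,w,h:S(proj(d,G+(l-.0866)*u+w*x+(h-.042)*n))
    print(al,"low edge +x side far/near",P(-.028,.024,0),P(.028,.024,0),"upper",P(-.028,.024,.084),P(.028,.024,.084),"shaft end",P(.17,.0,.054),P(.17,0,.03),"face z",(G-.0866*u-.042*n)[2])
hs=cv2.cvtColor(d["frame"],cv2.COLOR_BGR2HSV);m=cv2.inRange(hs,(20,90,60),(35,255,255))
m[:190]=0;m[:, :295]=0;m[:,325:]=0;m[240:]=0
ys,xs=np.nonzero(m)
for X in sorted(set(xs)): print(S(np.array([X,0]))[0],[int(S(np.array([0,y]))[1]) for y in ys[xs==X]])
E
```

```text
-4 low edge +x side far/near [196. 358.] [233. 412.] upper [197. 269.] [235. 323.] shaft end [374. 493.] [372. 519.] face z 0.05564322051532863
0 low edge +x side far/near [198. 369.] [235. 419.] upper [195. 275.] [233. 325.] shaft end [374. 486.] [373. 513.] face z 0.049499999999999995
4 low edge +x side far/near [201. 380.] [237. 426.] upper [193. 282.] [231. 327.] shaft end [373. 478.] [374. 507.] face z 0.04356139926284613
198.0 [286, 291, 352]
202.0 [286, 291, 296, 352, 356, 361, 366]
207.0 [291, 296, 300, 361, 366, 370]
212.0 [291, 296, 300, 305, 310, 361, 366, 370, 375]
216.0 [235, 300, 305, 310, 314, 319, 366, 370, 375, 380]
221.0 [235, 240, 245, 310, 314, 319, 324, 375, 380, 384, 389]
226.0 [235, 240, 245, 310, 314, 319, 324, 328, 380, 384, 389, 394]
231.0 [235, 240, 245, 319, 324, 328, 333, 389, 394, 398, 403]
235.0 [235, 240, 245, 324, 328, 333, 394, 398, 403, 408]
240.0 [235, 240, 245, 324, 328, 398, 403, 408]
245.0 [235, 240, 398, 403, 408]
249.0 [235, 398, 403, 408]
254.0 [398, 403]
```

{"fn": "drive_tool", "kwargs": {"deltas": [{"hand":0,"offset":[0,0,-0.2],"angular":[0,0,0]},{"hand":0,"offset":[0,0,-0.3],"angular":[0,0,0]},{"hand":0,"offset":[0,0,-0.3],"angular":[0,0,0]}]}}

```text
time: 21.68
tool_pos: [0.5966, -0.0788, 0.0754]
tcp_rot: [2.354, 2.079, 0.003]
wrist_force: [-3.3, 8.0, 16.3]
width: 0.212
```

```bash
python3 - <<'E'
from workcell import bot
s=bot.read_state();print(s["tool_pos"],s["wrist_force"],s["torque"])
E
```

```text
[ 0.59658109 -0.07878903  0.07537123] [-3.34748816  7.961302   16.26653748] [ 0.18719039  0.92608116 -0.37347652]
```

The stop is stiff (about 20 N against the pin's 7 N at most, with only 1 mm more travel), and the line of force passes through the pin. Backing out the same way.

{"fn": "drive_tool", "kwargs": {"deltas": [{"hand":0,"offset":[0,0,1],"angular":[0,0,0]},{"hand":0,"offset":[0,0,2],"angular":[0,0,0]},{"hand":0,"offset":[0,0,3],"angular":[0,0,0]},{"hand":0,"offset":[0,0,3.8],"angular":[0,0,0]},{"hand":0,"offset":[0,0,3.8],"angular":[0,0,0]},{"hand":0,"offset":[0.2,1,3.8],"angular":[0,0,0]},{"hand":0,"offset":[0.4,3,3.8],"angular":[0,0,0]},{"hand":0,"offset":[0.6,5.5,3.8],"angular":[0,0,0]}]}}

```text
time: 22.68
tool_pos: [0.6012, -0.0229, 0.1098]
tcp_rot: [-2.354, -2.079, 0.0]
wrist_force: [0.6, 0.5, -3.4]
width: 0.209
```

{"fn": "drive_tool", "kwargs": {"deltas": [{"hand":0,"offset":[0.2,2.5,0],"angular":[0,0,0]},{"hand":0,"offset":[0.5,5,0],"angular":[0,0,0]},{"hand":0,"offset":[0.8,7.5,0],"angular":[0,0,0]},{"hand":0,"offset":[1,9.1,0.1],"angular":[0,0,0]},{"hand":0,"offset":[1,9.1,0.2],"angular":[0,0,0]}]}}

```text
time: 23.3
tool_pos: [0.6112, 0.0682, 0.1122]
tcp_rot: [-2.352, -2.083, 0.0]
wrist_force: [0.3, 0.4, -3.5]
width: 0.215
```

{"fn": "drive_tool", "kwargs": {"deltas": [{"hand":0,"offset":[-1.7,0.9,0],"angular":[0,0,3]},{"hand":0,"offset":[-3.7,2,0],"angular":[0,0,7]},{"hand":0,"offset":[-5.7,3,0],"angular":[0,0,11]},{"hand":0,"offset":[-7.7,4.1,0],"angular":[0,0,15]},{"hand":0,"offset":[-9.2,5,0],"angular":[0,0,17.8]},{"hand":0,"offset":[-9.2,5,0],"angular":[0,0,17.8]},{"hand":0,"offset":[-9.2,5,0],"angular":[0,0,17.8]}]}}

```text
time: 24.18
tool_pos: [0.52, 0.1163, 0.1127]
tcp_rot: [2.004, 2.418, 0.001]
wrist_force: [-0.2, -1.1, -3.7]
width: 0.212
```

```bash
cat > sh.py <<'E'
from workcell import bot
from h import *
s=bot.read_state();print(s["time"],s["tool_pos"],s["wrist_force"],s["torque"],s["tcp_rot"])
c=bot.read_camera("wrist");d=bot.read_camera("scene");np.savez("pics/w7.npz",**c);np.savez("pics/s7.npz",**d)
def yel(f):
    m=cv2.inRange(cv2.cvtColor(f,cv2.COLOR_BGR2HSV),(20,90,60),(35,255,255))[180:215,340:372] if 0 else cv2.inRange(cv2.cvtColor(f,cv2.COLOR_BGR2HSV),(20,90,60),(35,255,255))
    m[:, :345]=0;m[:,400:]=0;m[:205]=0;m[270:]=0;ys,xs=np.nonzero(m);return len(xs),xs.min(),xs.max(),ys.min(),ys.max(),ys.mean()
print("before",yel(load("s4")["frame"]),"now",yel(d["frame"]))
g=cv2.cvtColor(c["frame"],cv2.COLOR_BGR2HSV)
m=cv2.inRange(g,(5,80,60),(20,255,255));m[:,:250]=0;m[:,400:]=0
for r in range(68,100,4):
    xs=np.nonzero(m[r])[0];print(r,len(xs),xs.min() if len(xs) else 0,end="; ")
E
python3 sh.py
```

```text
24.175 [0.51995808 0.11627418 0.1126658 ] [-0.18646261 -1.07679966 -3.65625002] [0.32150278 0.01753855 0.01575041] [2.00405051e+00 2.41801939e+00 1.09204393e-03]
before (175, np.int64(354), np.int64(380), np.int64(223), np.int64(250), np.float64(234.86857142857144)) now (174, np.int64(354), np.int64(380), np.int64(223), np.int64(250), np.float64(234.79885057471265))
68 0 0; 72 0 0; 76 0 0; 80 47 298; 84 55 294; 88 58 293; 92 58 293; 96 57 293;
```

The mallet sits in the hand exactly as before. Standing it on the pad.

{"fn": "drive_tool", "kwargs": {"deltas": [{"hand":0,"offset":[0,0,-3],"angular":[0,0,0]},{"hand":0,"offset":[0,0,-6],"angular":[0,0,0]},{"hand":0,"offset":[0,0,-7.6],"angular":[0,0,0]},{"hand":0,"offset":[0,0,-8.2],"angular":[0,0,0]},{"hand":0,"offset":[0,0,-8.2],"angular":[0,0,0]}]}}

```text
time: 24.9
tool_pos: [0.5201, 0.1164, 0.0309]
tcp_rot: [2.004, 2.419, 0.001]
wrist_force: [0.2, -0.3, -3.6]
width: 0.213
```

{"fn": "drive_tool", "kwargs": {"deltas": [{"hand":0,"offset":[0,0,-0.15],"angular":[0,0,0]},{"hand":0,"offset":[0,0,-0.25],"angular":[0,0,0]},{"hand":0,"offset":[0,0,-0.25],"angular":[0,0,0]}]}}

```text
time: 25.28
tool_pos: [0.5209, 0.1169, 0.0299]
tcp_rot: [2.003, 2.418, 0.004]
wrist_force: [-2.9, 1.5, 6.7]
width: 0.209
```

Contact with the pad. Releasing and rising straight up.

{"fn": "drive_tool", "kwargs": {"deltas": [{"hand":0,"offset":[0,0,0.15],"angular":[0,0,0]},{"hand":0.5,"offset":[0,0,0.15],"angular":[0,0,0]},{"hand":1,"offset":[0,0,0.15],"angular":[0,0,0]},{"hand":1,"offset":[0,0,0.15],"angular":[0,0,0]},{"hand":1,"offset":[0,0,0.15],"angular":[0,0,0]},{"hand":1,"offset":[0,0,3],"angular":[0,0,0]},{"hand":1,"offset":[0,0,7],"angular":[0,0,0]},{"hand":1,"offset":[0,0,11],"angular":[0,0,0]}]}}

```text
time: 26.28
tool_pos: [0.519, 0.1164, 0.1385]
tcp_rot: [-2.004, -2.419, 0.001]
wrist_force: [0.9, 0.5, 0.5]
width: 1.003
```

{"fn": "drive_tool", "kwargs": {"deltas": [{"hand":1,"offset":[0,0,4],"angular":[0,0,0]},{"hand":1,"offset":[-4,-2,8],"angular":[0,0,0]},{"hand":1,"offset":[-8,-4,10],"angular":[0,0,0]},{"hand":1,"offset":[-8,-4,10],"angular":[0,0,0]},{"hand":1,"offset":[-8,-4,10],"angular":[0,0,0]}]}}

```text
time: 26.9
tool_pos: [0.4396, 0.0766, 0.2377]
tcp_rot: [2.004, 2.418, 0.001]
wrist_force: [0.8, -1.1, 0.2]
width: 0.996
```

```bash
python3 - <<'E'
from workcell import bot
from h import *
s=bot.read_state();print(s["time"],s["tool_pos"],s["wrist_force"],s["width"])
c=bot.read_camera("top");d=bot.read_camera("scene");c0=load("top0");d0=load("scene0")
cv2.imwrite("pics/final_top.png",c["frame"]);cv2.imwrite("pics/final_scene.png",d["frame"])
for nm,a,b in(("top",c0,c),("scene",d0,d)):
    df=(np.abs(a["frame"].astype(int)-b["frame"]).max(2)>45).astype(np.uint8)
    n,_,st,_=cv2.connectedComponentsWithStats(df,connectivity=8)
    print(nm,[tuple(map(int,x)) for x in st[1:] if x[4]>15])
def o(f):
    m=cv2.inRange(cv2.cvtColor(f,cv2.COLOR_BGR2HSV),(3,150,70),(16,255,255))[165:215,265:300];ys,xs=np.nonzero(m);return len(xs),ys.min()+165,ys.max()+165
print("orange rows 0/after3/now",o(d0["frame"]),o(load("s3")["frame"]),o(d["frame"]))
def yb(f):
    m=cv2.inRange(cv2.cvtColor(f,cv2.COLOR_BGR2HSV),(20,80,60),(35,255,255));m[:225]=0;m[:,330:]=0 if 0 else m[:,330:];m[:,:330]=0;m[300:]=0;m[:,420:]=0;ys,xs=np.nonzero(m);return len(xs),xs.min() if len(xs) else 0,xs.max() if len(xs) else 0,ys.min() if len(ys) else 0,ys.max() if len(ys) else 0
print("mallet yellow scene",yb(d["frame"]))
w=np.array([.5355,.031]);u=np.array([np.cos(np.radians(100.7)),np.sin(np.radians(100.7))]);n=np.array([-u[1],u[0]])
print("pred head px",[proj(d,[*(w+a*u+b*n),h]).round(0).tolist() for a in(-.028,.028) for b in(-.024,.024) for h in(.004,.088)])
E
```

```text
26.9 [0.43958751 0.07655478 0.23772143] [ 0.79732423 -1.07131998  0.22522657] 0.9960793069890844
top [(133, 202, 141, 66, 5399), (138, 268, 41, 7, 125), (187, 268, 21, 4, 48), (129, 269, 127, 131, 5440), (237, 269, 11, 7, 55), (137, 283, 17, 58, 717), (378, 297, 120, 83, 4183), (256, 300, 3, 21, 32), (498, 309, 16, 22, 169), (256, 322, 120, 78, 5096), (499, 332, 6, 9, 38), (519, 341, 21, 26, 413), (123, 350, 7, 42, 161), (621, 356, 13, 17, 110), (216, 374, 20, 26, 58), (581, 378, 15, 15, 92), (529, 387, 13, 13, 108), (185, 391, 14, 2, 22), (129, 394, 20, 6, 92)]
scene [(303, 0, 9, 6, 43), (306, 0, 26, 40, 502), (453, 0, 46, 26, 622), (535, 0, 11, 10, 35), (589, 0, 30, 8, 137), (573, 8, 10, 16, 41), (595, 14, 16, 24, 111), (488, 21, 32, 40, 368), (441, 34, 12, 13, 73), (311, 44, 14, 3, 24), (302, 46, 33, 40, 588), (478, 46, 11, 11, 73), (439, 48, 49, 77, 1201), (390, 51, 55, 155, 4008), (552, 52, 13, 21, 145), (586, 53, 8, 9, 21), (482, 59, 6, 7, 27), (476, 65, 11, 6, 27), (566, 64, 23, 32, 314), (542, 92, 8, 5, 20), (564, 102, 6, 6, 18), (490, 110, 29, 15, 101), (504, 112, 62, 64, 979), (461, 127, 36, 14, 170), (307, 133, 95, 44, 1299), (448, 138, 38, 37, 545), (468, 143, 21, 19, 80), (540, 150, 18, 23, 184), (489, 163, 6, 3, 17), (470, 167, 18, 11, 39), (269, 174, 20, 12, 87), (413, 174, 52, 47, 1432), (411, 180, 4, 6, 18), (481, 180, 76, 52, 1852), (270, 186, 19, 16, 162), (352, 223, 122, 89, 3821)]
orange rows 0/after3/now (161, np.int64(189), np.int64(201)) (76, np.int64(174), np.int64(182)) (78, np.int64(174), np.int64(182))
mallet yellow scene (166, np.int64(353), np.int64(377), np.int64(243), np.int64(270))
pred head px [[351.0, 262.0], [352.0, 242.0], [361.0, 254.0], [363.0, 234.0], [365.0, 272.0], [367.0, 252.0], [375.0, 263.0], [378.0, 244.0]]
```

```bash
python3 -c "
from workcell import bot
print(bot.finish_job())"
```

```text
the job is handed in; nothing more can be done
None
```

I did every step in the order you asked and handed the job in at about 27 s, of the 72 s allowed.

- **Pump:** I gave the lever three full strokes, each down to its stop (36–40 N at the wrist) and fully back up. The orange ram's lower edge rose about 19 px in the scene view, roughly 75–78 mm, and stayed there to the end.
- **Mallet:** I pulled it by the head out from under the shelf, lifted an estimated 9 mm or less until it was clear. I stood it on the blue pad, let go, and gripped it again by the shaft 87 mm from the head.
- **Punch pin:** I slid the head in level under the guard and pressed the face down slowly rather than striking it. The force rose to about 20 N (the pin takes at most 7 N), with only about 1 mm more travel. The face was then about 50 mm above the ledge, which is the pin's 12 mm bottom stop. The pin itself was hidden, so its travel comes from height and force, not from sight.
- **Last checks:** The mallet is standing on the pad where I computed it should be. The gripper is open and clear. Between the first and last images, the only changes were the robot and its shadow, the ram and the mallet.

**Disagreements:**
- After the first stroke the ram measured only about 19 mm by its colour, against about 27 expected; the total after three strokes agreed.
- During the pin press, the image edges put the face up to 4 mm higher than the arm's own reading did. I trusted the stiff stop.

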